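# Pack the inlaid panels and lock the transit case

### The arm

A 7-joint arm with a two-finger parallel gripper is mounted at the origin on a cart in front of the work surface, level with it; the furniture and walls round the work are solid. World frame = base frame: x ahead of the robot, y to its left, z up, the work surface at z = 0. Lengths are in m, angles in rad, forces in N, time in s.
With the tool pointing down it reaches from about 0.4 to 0.875 m from the base axis. Payload 19.3 kg.
Tool frame: the origin (TCP) lies at the very end of the fingers, on their centre line; the grasp point (between the pads) lies 19 mm behind it; z points along the fingers, y is the line along which they close (so a half turn about z gives the same grasp; the last joint's range is limited). The gripper opens to 85 mm and grips with 20 to 120 N. Pads are 22 mm wide; open, the fingers measure 114 mm over their backs; the gripper's body (76 mm by 85 mm) begins 54 mm behind the grasp point. The pads swing forward as they close: fully open they stand 13 mm farther back than shut.
Start: joints at [1.237, 0.521, -0.036, 1.599, 0.021, 1.021, -0.113], TCP at [0.163, -0.603, 0.231] pointing down, gripper open.
Joint ranges: [-2.91, 2.91], [-0.3, 2.13], [-1.5, 1.42], [0.17, 2.43], [-1.26, 4.41], [0.16, 1.93], [-2.52, 2.52]. Speed limits (rad/s): [1.89, 1.89, 2.39, 2.39, 3.01, 3.01, 3.01].

### API

Orientations are given as a unit quaternion [w, x, y, z].
In Python, from cell import bot gives the robot as it stands.
- The arm moves only by the tool jog_arm, never from a script. Its argument "plan" is one flat list of numbers, 5 for each row, row after row: the shift along the world's x, y, z in mm, then the turn about the world's z in degrees, then the opening, from 0 (shut) to 1 (fully open). In form: [tx, ty, tz, turn, jaw, tx, ty, tz, turn, jaw, ...]. A call has 1 to 12 rows; each row shifts and turns the commanded pose from where the row before left it; what a row does not reach is not made up. A row lasts 1/10 s, in which the tool goes at most 50 mm and 8.59 degrees, less where a joint would pass 70% of its speed; a pose out of reach is approached as far as the arm can. A call is refused whole if a number of a shift passes 50 or a number of a turn 8.59, either way. A call with a gripper value outside its range is refused whole. The fingers move at their own pace and stop on an object; the grip force is fixed at half the most. Time passes only in rows, so rows that do not move let the fingers close. It gives the time, the measured TCP pose, the force and the opening at its end, in the units of the state.
- bot.get_state(): the state, without advancing time (a new reading comes with each control period).
- bot.camera(name): name is "scene" or "top" or "wrist"; returns a dict with "color" (480x640x3 uint8, blue, green, red), "K" (3x3 intrinsics, pixels), "R" (3x3) and "t" (3): a world point X has camera coordinates R X + t; the wrist camera has in their place "hand_eye" (4x4, takes a point from camera to tool coordinates, whose origin is the TCP and whose axes are the flange's). Camera axes: x right, y down, z forward; pixel columns grow to the right and rows downward; lengths in m; the calibration is good to about 2 mm. A picture is of the moment at which its call begins: read the wrist's pose just before it. There is no depth.
- bot.sign_off(): hands the job in, once; it reports no verdict.
The state is a dict: "time": time; "qpos": joint angles; "dq": joint speeds; "effort": joint torques, N m; "tool_pos": TCP position; "orientation": TCP orientation; "force": force on the tool from outside, world axes, zero at the start; "wrist_torque": the same for the moment, N m; "width": opening from 0.0 (shut) to 1.0 (fully open).
Only numpy, scipy, OpenCV 4.12 (cv2) and the standard library are available. Lean on these libraries where they do the work, as an engineer would, in place of code of your own. Each camera call takes 0.05 s, during which the arm holds its last target. There are 200 camera calls.

### The job

Pack every inlaid panel flat in the open wooden case, one on top of another, each on a white separator sheet of its own, so that no panel touches another or the bare floor of the case; a sheet left over may stay where it is. Then put the lid on, fully home on the rim, and lock it: push each of its two red-winged studs in and turn it a quarter turn clockwise, so that it stays caught. Leave the tape measure and the wax tin alone.

Things in the scene. Friction and masses are not known exactly. Their poses are not given: they have to be found in the camera images.
- case: Open wooden transit case, fixed on the bench, 190 (its x) x 90 x 68 mm high. Origin: centre of its underside. Inside 114 x 64 mm, inner floor 8 mm above the origin. Each long side has a 64 mm wide opening in its middle, down to the floor, for fingers. Each end is a thick block with a steel plate on top, flush with the rim.
- slot_a (a point): Slot in the steel plate at the case's +x end, 76 mm from the middle, for a stud's cam bar: 22 mm (case y) x 8 mm (case x), plate 8 mm thick; the bar is 18 x 4 mm, its length along the wing. The point lies at the slot's centre, level with the rim.
- slot_b (a point): The same slot at the case's -x end.
- lid: Plywood lid, 190 (x) x 90 x 9 mm, 0.3 kg with its studs. Origin: centre of the board's underside, 14 mm above the bench at first, as two cleats 14 mm deep stand under the board. They drop inside the ends of the case with 1.5 mm play. Fully home, the board rests on the rim all round, its origin 68 mm above that of the case. Either way round fits.
- lid_pull (a point): Middle of the dark wooden pull bar on the middle of the lid, the place to hold it: bar 64 mm long (lid x), 16 mm thick, 26 mm tall. The point is 25 mm above the lid's origin: 39 mm above the bench at first, 93 mm above the origin of the case when the lid is home.
- wing_a (a point): First red-winged quarter-turn stud of the lid: point at the middle of its upright wing, 9 mm thick, 34 mm long, 20 mm tall (a chrome collar begins 10 mm below the point), 76 mm from the lid's middle towards its plus x. The point's y runs along the wing. Not pressed, it lies 12.5 mm higher than the point lid_pull.
- wing_b (a point): Second red-winged quarter-turn stud of the lid: point at the middle of its upright wing, 9 mm thick, 34 mm long, 20 mm tall (a chrome collar begins 10 mm below the point), 76 mm from the lid's middle towards its minus x. The point's y runs along the wing. Not pressed, it lies 12.5 mm higher than the point lid_pull.
- stud_a (a joint): Turn of this stud, rad: 0 = free, wing across the lid; pi/2 = locked, wing along the lid's length (end stops at both). Turns clockwise seen from above; on the case only while pressed in. Light friction (0.02 N m) holds it where it is left.
- stud_b (a joint): Turn of this stud, rad: 0 = free, wing across the lid; pi/2 = locked, wing along the lid's length (end stops at both). Turns clockwise seen from above; on the case only while pressed in. Light friction (0.02 N m) holds it where it is left.
- push_a (a joint): How far this stud is pressed in, m: 0 = fully out, 0.0125 = bottomed. A spring pushes it out, about 2.4 N at first and 10 N at the bottom. On the case the cam bar turns freely only with 0.0085 or more pressed in; when let go after the turn it stays caught at about 0.0075; if it was not caught it springs back to 0.
- push_b (a joint): How far this stud is pressed in, m: 0 = fully out, 0.0125 = bottomed. A spring pushes it out, about 2.4 N at first and 10 N at the bottom. On the case the cam bar turns freely only with 0.0085 or more pressed in; when let go after the turn it stays caught at about 0.0075; if it was not caught it springs back to 0.
- panel_a: A finished wooden panel of dark wood with light inlaid diamonds and border, 110 x 60 x 10 mm, 75 g, flat on the bench at first. Origin at its centre, x along its 110 mm, z up (either way round is the same). May be absent: two or three of panel_a, panel_b, panel_c are there.
- panel_b: A finished wooden panel of medium brown wood with a dark inlaid star and border, 110 x 60 x 10 mm, 75 g, flat on the bench at first. Origin at its centre, x along its 110 mm, z up (either way round is the same). May be absent: two or three of panel_a, panel_b, panel_c are there.
- panel_c: A finished wooden panel of light wood with dark inlaid chequers and border, 110 x 60 x 10 mm, 75 g, flat on the bench at first. Origin at its centre, x along its 110 mm, z up (either way round is the same). May be absent: two or three of panel_a, panel_b, panel_c are there.
- sheet_a: A stiff white twin-wall plastic separator sheet, 110 x 60 x 5 mm, 20 g, flat on the bench at first. Origin at its centre, x along its 110 mm, z up. Three are always there; as many are needed as there are panels.
- sheet_b: A stiff white twin-wall plastic separator sheet, 110 x 60 x 5 mm, 20 g, flat on the bench at first. Origin at its centre, x along its 110 mm, z up. Three are always there; as many are needed as there are panels.
- sheet_c: A stiff white twin-wall plastic separator sheet, 110 x 60 x 5 mm, 20 g, flat on the bench at first. Origin at its centre, x along its 110 mm, z up. Three are always there; as many are needed as there are panels.
- tape: Bystander: yellow tape measure, 62 x 69 x 35 mm, origin at the centre of its underside.
- wax: Bystander: round wax tin, 69 mm across, 28 mm high, origin at the centre of its underside.
Things that resemble listed ones, but are neither listed nor needed, are in the scene too. Leave any turquoise look-alike of the panel_a alone.

How it is judged:
On the way, in this order (a step that is already met when the one before it is completed fails the run):
1. all panels lie stacked in the case, let go, each on a sheet (horizontal distance between each of panel_a, panel_b, panel_c and case below 0.007 m and z of panel_a in the frame of case between 0.0155 and 0.058 m and angle between the x axis of each of panel_a, panel_b, panel_c and the x axis of case, either way round below 0.12 rad and angle between each of panel_a, panel_b, panel_c's own z axis and vertical below 0.06 rad and contact force between the fingers and panel_a below 0.1 N and z of panel_b in the frame of case between 0.0155 and 0.058 m and contact force between each of the fingers, panel_a and panel_b below 0.1 N and z of panel_c in the frame of case between 0.0155 and 0.058 m and contact force between each of the fingers, panel_b, panel_a and panel_c below 0.1 N), for 0.3 s.
2. the lid is fully home on the case, its studs not yet turned (horizontal distance between lid_pull and case below 0.006 m and z of lid_pull in the frame of case below 0.096 m and angle between lid_pull's own z axis and vertical below 0.02 rad and angle between the x axis of lid_pull and the x axis of case, either way round below 0.06 rad and value of joint each of stud_a, stud_b below 0.8 rad), for 0.2 s.
At the end, for the whole second after the job is handed in: Every panel lies flat in the case (7 mm from its middle, 0.06 rad of level) on a sheet, touching no other panel; the lid is home on the rim (6 mm from the middle, at most 3 mm high, 0.02 rad of level); both studs are turned at least 1.3 rad and stay caught, over 6 mm pressed in (all of step 1 and horizontal distance between lid_pull and case below 0.006 m and z of lid_pull in the frame of case below 0.096 m and angle between lid_pull's own z axis and vertical below 0.02 rad and angle between the x axis of lid_pull and the x axis of case, either way round below 0.06 rad and value of joint each of stud_a, stud_b above 1.3 rad and value of joint each of push_a, push_b above 0.006 m).
It fails at once if the tape measure is moved by more than 3 cm (distance of tape from where it was at the start of the episode above 0.03 m).
It fails at once if the wax tin is moved by more than 3 cm (distance of wax from where it was at the start of the episode above 0.03 m).
It fails at once if a stud is forced round on the case without being pushed in (value of joint stud_a above 0.6 rad and value of joint push_a below 0.005 m and horizontal distance between lid_pull and case below 0.02 m and z of lid_pull in the frame of case below 0.1 m).
It fails at once if a stud is forced round on the case without being pushed in (value of joint stud_b above 0.6 rad and value of joint push_b below 0.005 m and horizontal distance between lid_pull and case below 0.02 m and z of lid_pull in the frame of case below 0.1 m).
Of panel_a, panel_b, panel_c only 2 to 3 are there at a start; the rules pass over those that are not, and their reading is None.
At some moment in a run one of panel_a, panel_b, panel_c, sheet_a, sheet_b, sheet_c may be knocked a few centimetres aside while the robot is not near it.
It also fails if it takes over 210 s, if anything falls off the work surface, if the arm or the gripper's body presses on something with over 40 N, if the wrist force passes 120 N, or if a joint passes its speed limit or range.

## Working session

There is one attempt and no reset: what is moved stays moved. The work goes in short steps, Python scripts to look and compute and a tool call to move; the robot and the scene stay as the last step left them, time stands still between calls to the robot, and variables do not carry over. Pictures are saved under pics/ and viewed, on a budget of 14 in all, crops included, one or two more only if the job needs it, and the job is handed in when it is done.

Besides the shell and the picture viewer there is one more tool, called after "Emit:" by a JSON object that holds its "fn" and its "kwargs", one argument or row to a line. jog_arm: Moves the arm, as the interface text tells. Its arguments: {"type":"object","properties":{"plan":{"type":"array","items":{"type":"number"}}},"required":["plan"]}

```bash
mkdir -p pics; ls
python3 - <<'E'
from cell import bot
import cv2
for n in("top","scene"):
    c=bot.camera(n); cv2.imwrite(f"pics/{n}0.png",c["color"]); print(n,c["K"].tolist(),c["R"].tolist(),c["t"].tolist())
c=bot.camera("wrist");print(c["K"].tolist(),c["hand_eye"].tolist())
print(bot.get_state())
E
```

```text
pics
top [[566.693233734377, 0.0, 318.0556309673398], [0.0, 566.693233734377, 240.92278713437102], [0.0, 0.0, 1.0]] [[0.010421711404670549, -0.9999294111711863, 0.005706190168779745], [-0.9779638548603675, -0.011382394393477003, -0.2084637610821643], [0.2085139959764047, -0.0034078985776956543, -0.9780134455666936]] [-0.16275215485092193, 0.608252823836845, 1.7800184559292735]
scene [[580.950812745714, 0.0, 323.2597658603128], [0.0, 580.950812745714, 242.3384120525363], [0.0, 0.0, 1.0]] [[0.5732511555312828, -0.8193471068890895, 0.007309658988483437], [-0.37962258357454126, -0.2734852157913862, -0.883794393953554], [0.7261334634364671, 0.5038612459556876, -0.46781838153469635]] [-0.4827181964298204, 0.23751442581289395, 1.4788029999980008]
[[359.12699743765256, 0.0, 315.7656664956519], [0.0, 359.12699743765256, 239.66305108804656], [0.0, 0.0, 1.0]] [[-0.00100947099507589, -0.9507944433908707, -0.3098207665495499, 0.08020992818208651], [0.9999994240448511, -0.000846862394476114, -0.0006593436487687997, -0.00021514410034728648], [0.0003645247213159011, -0.3098212536949738, 0.9507947506589411, -0.14252837655627518], [0.0, 0.0, 0.0, 1.0]]
{'time': 0.15, 'qpos': array([ 1.23674971,  0.52184773, -0.03630425,  1.59983065,  0.02121833,
        1.02110009, -0.11280152]), 'dq': array([-1.21578923e-03, -2.49774204e-03, -2.65480288e-05, -2.18498781e-03,
       -6.26384766e-04, -1.13351351e-05, -1.45587401e-03]), 'effort': array([ 3.17360873e-04, -9.27389431e+01,  1.97979525e+00, -3.70064843e+01,
        1.78152550e-02,  6.28520371e-03,  2.40892302e-05]), 'tool_pos': array([ 0.16289337, -0.60316309,  0.23089314]), 'orientation': array([-3.89643380e-04,  9.91312310e-01,  1.31528488e-01, -9.17400347e-05]), 'force': array([0.45912194, 0.31631115, 0.08768048]), 'wrist_torque': array([ 0.01254907, -0.01960573, -0.01615846]), 'width': 0.9981177927972603}
```

View pics/top0.png

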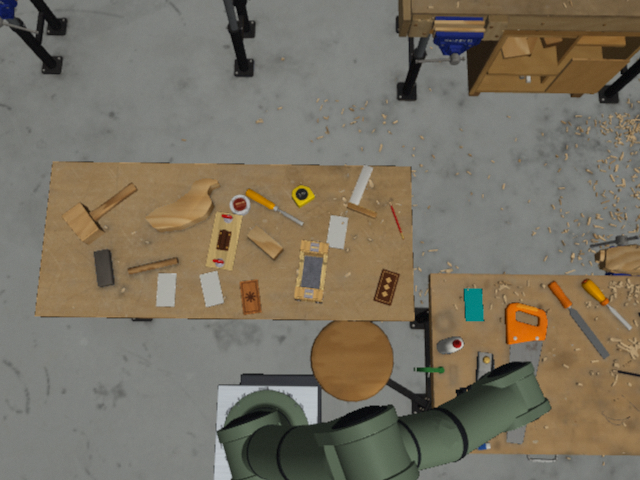

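View pics/scene0.png

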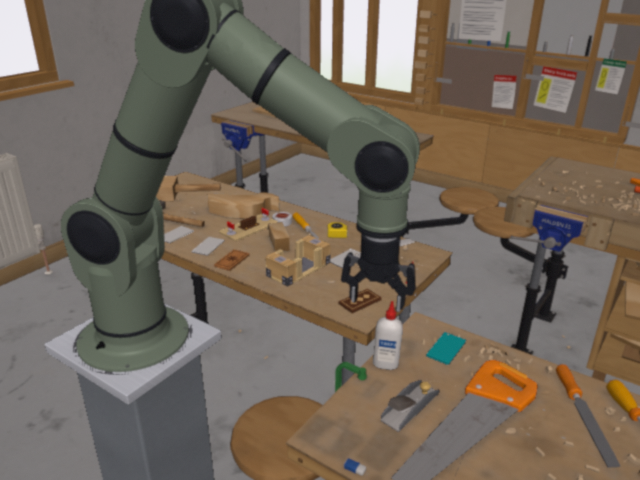

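The top view shows dark panel_a near (387,287), brown panel_b near (250,297), and sheets at (338,232), (166,290) and (212,289). The case is at (311,271) and the lid at (224,241). I see no panel_c. I'll enlarge the image to check.

```bash
cat > h.py <<'E'
import numpy as np, cv2
from cell import bot
from scipy.spatial.transform import Rotation as Ro
def p2w(c,uv,z,R=None,t=None):
    "pixels -> world points on the plane z"
    R=c["R"] if R is None else R; t=c["t"] if t is None else t
    C=-R.T@t
    d=(np.linalg.inv(c["K"])@np.c_[np.atleast_2d(uv),np.ones(len(np.atleast_2d(uv)))].T).T@R
    return C+d*((z-C[2])/d[:,2])[:,None]
def wrist():
    s=bot.get_state(); c=bot.camera("wrist")
    T=np.eye(4); q=s["orientation"]; T[:3,:3]=Ro.from_quat(np.r_[q[1:],q[0]]).as_matrix(); T[:3,3]=s["tool_pos"]
    M=np.linalg.inv(T@c["hand_eye"]); c["R"]=M[:3,:3]; c["t"]=M[:3,3]; return s,c
def w2p(c,X):
    p=(np.atleast_2d(X)@c["R"].T+c["t"])@c["K"].T; return p[:,:2]/p[:,2:]
def yaw(s):
    "world angle of tool y (closing line), deg"
    q=s["orientation"]; y=Ro.from_quat(np.r_[q[1:],q[0]]).as_matrix()[:,1]; return np.degrees(np.arctan2(y[1],y[0]))
def rect(c,uv,z):
    "centre (m) and long-axis angle (deg) of rectangle with given pixel corners"
    P=p2w(c,uv,z)[:,:2]
    r=cv2.minAreaRect((P*1e3).astype(np.float32)); (w,h),a=r[1],r[2]
    return np.round(P.mean(0)*1e3,1),np.round((w,h),1), round(a if w>h else (a+90 if a<90 else a-90),1)
E
python3 - <<'E'
import cv2
im=cv2.imread('pics/top0.png')[155:325,140:420]
cv2.imwrite('pics/top0c.png',cv2.resize(im,None,fx=2.85,fy=2.85,interpolation=cv2.INTER_CUBIC))
from h import *
c=bot.camera("top"); print("yaw",yaw(bot.get_state()))
for n,uv,z in[("pa",(387,287),.01),("pb",(250,297),.01),("s1",(338,232),.005),("s2",(166,290),.005),("s3",(212,289),.005),("case",(311,271),.05),("lid",(224,241),.02)]: print(n,p2w(c,uv,z).round(3))
E
```

```text
yaw -74.88418943310033
pa [[ 0.469 -0.385  0.01 ]]
pb [[0.431 0.065 0.01 ]]
s1 [[ 0.654 -0.223  0.005]]
s2 [[0.451 0.343 0.005]]
s3 [[0.456 0.192 0.005]]
case [[ 0.513 -0.134  0.05 ]]
lid [[0.616 0.157 0.02 ]]
```

View pics/top0c.png

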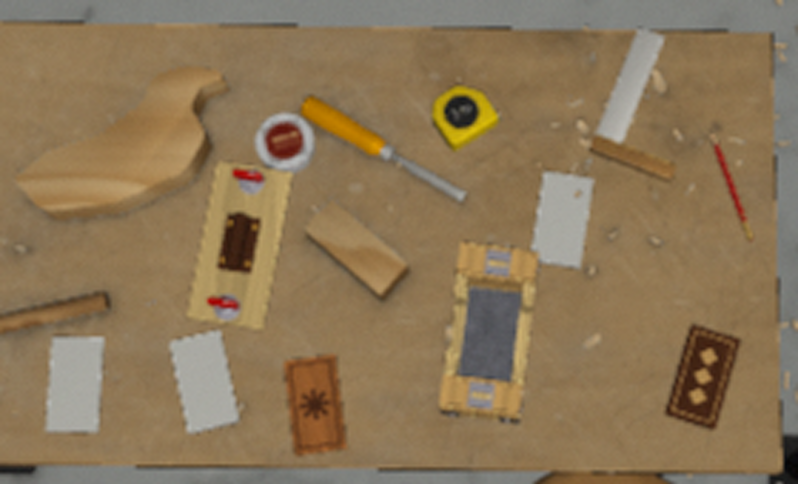

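Run:
```python
from h import *
c=bot.camera("top")
f=lambda L:[(140+(u+.5)/2.85-.5,155+(v+.5)/2.85-.5) for u,v in L]
for n,L,z in[("pa",[(692,325),(741,339),(714,428),(667,412)],.01),("pb",[(284,361),(337,355),(346,449),(293,454)],.01),
("s1",[(543,171),(594,178),(582,267),(533,249)],.005),("s2",[(53,336),(104,337),(100,431),(47,431)],.005),("s3",[(170,340),(218,331),(239,421),(188,433)],.005),
("case",[(461,241),(538,250),(520,415),(441,410)],.068),("lid",[(222,161),(293,171),(261,329),(188,318)],.023)]: print(n,*rect(c,f(L),z))
print("wings",p2w(c,f([(249,178),(223,303)]),.05).round(3).tolist())
# wax, tape
print(p2w(c,f([(285,140),(465,115)]),.03).round(3).tolist())
```

```text
pa [ 470.5 -383.8] [ 58.9 108.9] 162.3
pb [432.2  64.6] [109.3  61.6] 7.3
s1 [ 659.6 -220.6] [ 61.3 109.2] 172.6
s2 [454.1 342.3] [110.4  60.9] 0.6
s3 [458.6 194.8] [110.9  59.7] 14.0
case [ 514.2 -136.4] [ 88.4 194.1] 174.3
lid [617.5 155.8] [ 85.7 192.5] 171.1
wings [[0.69, 0.146, 0.05], [0.543, 0.169, 0.05]]
[[0.742, 0.109, 0.03], [0.775, -0.103, 0.03]]
```

Emit:
{"fn": "jog_arm", "kwargs": {
  "plan": [31,22,-3,-3,1,31,22,-3,-3,1,31,22,-3,-3,1,31,22,-3,-3,1,31,22,-3,-3,1,31,22,-3,-3,1,31,22,-3,-3,1,31,22,-3,-3,1,31,22,-3,-3,1,28,21,-3,-3,1,0,0,0,-3,1,0,0,0,0,1]
}}

```text
time: 1.45
tool_pos: [0.4705, -0.3836, 0.201]
orientation: [-0.0, 0.988, -0.155, -0.0]
force: [0.2, -0.9, -0.0]
width: 1.004
```

Run:
```python
from h import *
s,c=wrist(); print(s["tool_pos"],yaw(s)); cv2.imwrite("pics/w1.png",c["color"]); np.save("w1.npy",np.array([c["R"],np.tile(c["t"],(3,1)),c["K"]]))
```

```text
[ 0.47049637 -0.38358854  0.20095546] -107.84423351413463
```

View pics/w1.png

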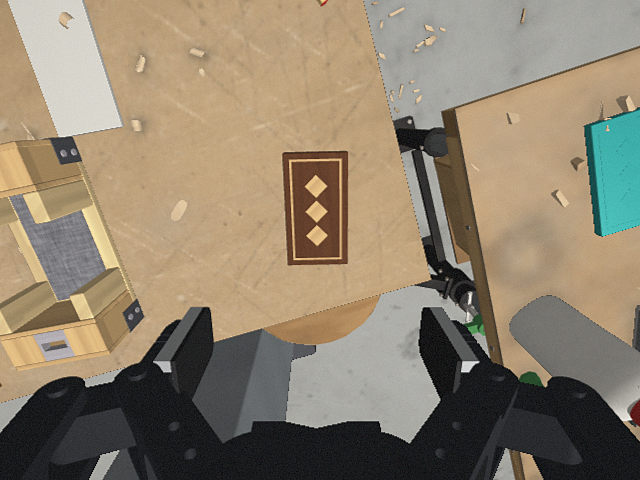

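The wrist view shows panel_a with corners at about (283,153), (347,151), (348,263) and (288,265). It is clear of the case and unobstructed.

Run:
```python
from h import *
s,c=wrist(); print(rect(c,[(283,153),(347,151),(348,263),(288,265)],.01), w2p(c,[[.4705,-.3836,.01],[.4705,-.3836,.201]]))
```

```text
(array([ 469.8, -384.5]), array([ 60. , 109.3]), 164.2) [[315.44379106 210.33982066]
 [315.02652951 309.95058304]]
```

Emit:
{"fn": "jog_arm", "kwargs": {
  "plan": [5,41,0,2,1,5,41,0,2,1,5,41,0,2,1,5,41,0,2,1,5,41,0,2,1,5,41,0,2,1,0,0,0,0,1,0,0,0,0,1]
}}

```text
time: 2.35
tool_pos: [0.4998, -0.1386, 0.2016]
orientation: [0.0, 0.999, -0.051, 0.0]
force: [-0.1, -0.0, -0.4]
width: 1.005
```

Run:
```python
from h import *
s,c=wrist(); print(s["tool_pos"],yaw(s)); cv2.imwrite("pics/w2.png",c["color"]); np.savez("w2.npz",R=c["R"],t=c["t"],K=c["K"])
```

```text
[ 0.49983433 -0.13862578  0.20158835] -95.81436775993848
```

View pics/w2.png

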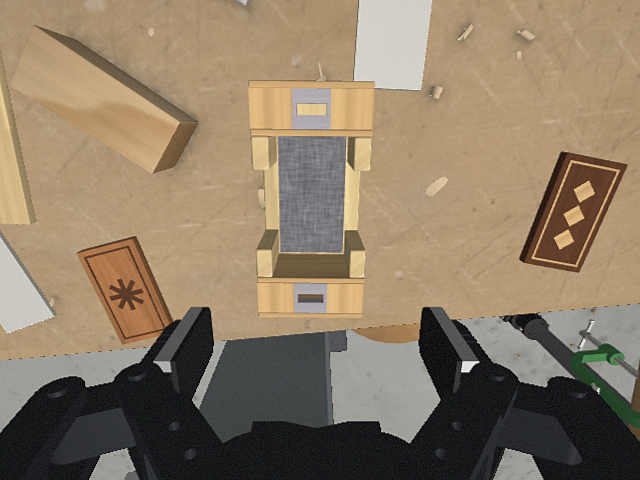

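The case rim corners are at about (249,82), (375,82), (363,318) and (259,318), with slots at (311,109) and (311,298). Panel_b is at lower left.

Run:
```python
from h import *
s,c=wrist(); print(rect(c,[(249,82),(375,82),(363,318),(259,318)],.068))
P=p2w(c,[(311.5,109),(311,298)],.068); d=P[0]-P[1]; print(P.round(4).tolist(),P.mean(0),np.linalg.norm(d),np.degrees(np.arctan2(d[1],d[0])))
print(rect(c,[(80,251),(134,237),(174,335),(124,344)],.01))
# floor corners
print(rect(c,[(279,136),(346,136),(344,253),(278,253)],.008))
```

```text
(array([ 512.9, -136.9]), array([ 90.5, 189.4]), 173.8)
[[0.589, -0.1452, 0.068], [0.4383, -0.1284, 0.068]] [ 0.51363939 -0.13680614  0.068     ] 0.1516930959433548 -6.34428137674898
(array([432.7,  61.5]), array([113. ,  57.5]), 7.1)
(array([ 512.7, -136.4]), array([ 65.7, 112. ]), 174.0)
```

Emit:
{"fn": "jog_arm", "kwargs": {
  "plan": [-8,42,0,2.5,1,-8,42,0,2.5,1,-8,42,0,2.5,1,-8,42,0,2.5,1,-8,42,0,2.5,1,-1,42,0,2.5,1,0,42,0,2.5,1,0,39,0,2.5,1,0,0,0,0,1,0,0,0,0,1]
}}

```text
time: 3.45
tool_pos: [0.4593, 0.194, 0.2011]
orientation: [0.0, 0.992, 0.123, -0.0]
force: [-1.3, -0.9, 0.3]
width: 1.003
```

Run:
```python
from h import *
s,c=wrist(); print(s["tool_pos"],yaw(s)); cv2.imwrite("pics/w3.png",c["color"]); np.savez("w3.npz",R=c["R"],t=c["t"],K=c["K"])
```

```text
[0.45928743 0.19398603 0.20106451] -75.91529814226244
```

View pics/w3.png

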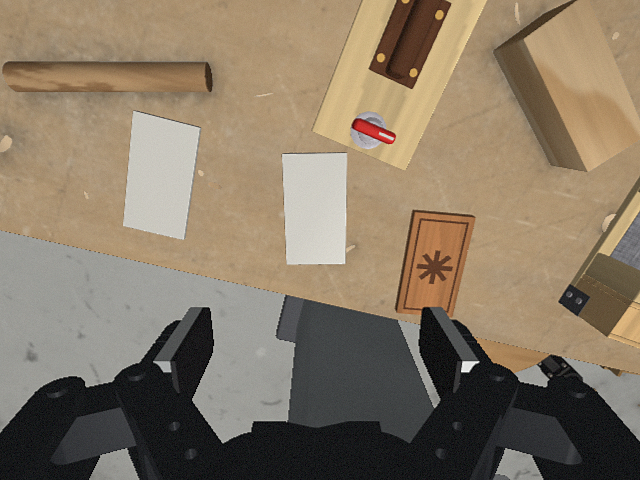

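Sheet s3 has corners (282,153), (346,152), (345,264) and (287,264). Sheet s2 is at left and panel_b at (435,263).

Run:
```python
from h import *
s,c=wrist()
for L,z in [([(282,153),(347,152),(346,264),(287,264)],.005),([(415,210),(474,215),(452,317),(397,310)],.01),([(134,111),(200,128),(184,239),(123,226)],.005)]: print(rect(c,L,z))
g=cv2.cvtColor(c["color"],cv2.COLOR_BGR2HSV)
m=((g[...,1]<25)&(g[...,2]>180)).astype(np.uint8); m=cv2.morphologyEx(m,cv2.MORPH_OPEN,np.ones((5,5)))
for k in cv2.findContours(m,0,2)[0]:
    if 4000<cv2.contourArea(k)<12000:
        P=p2w(c,k[:,0].astype(float),.005)[:,:2]*1e3; print(cv2.minAreaRect(P.astype(np.float32)))
```

```text
(array([458.2, 193.4]), array([110.8,  59.8]), 14.9)
(array([433.8,  65.1]), array([110.6,  58.9]), 9.0)
(array([453.1, 342.6]), array([ 59.7, 109.6]), 179.8)
((457.8701477050781, 195.02423095703125), (108.98759460449219, 59.39731979370117), 14.730071067810059)
((452.951171875, 344.177490234375), (59.46351623535156, 109.19883728027344), 89.91452026367188)
```

Emit:
{"fn": "jog_arm", "kwargs": {
  "plan": [-1,0,-45,0.7,1,0,0,-45,0,1,0,0,-45,0,1,0,0,-43,0,1,0,0,-10,0,1,0,0,-7,0,1,0,0,-3,0,1,0,0,0,0,0.78,0,0,0,0,0.78]
}}

```text
time: 4.45
tool_pos: [0.4587, 0.1948, 0.0046]
orientation: [-0.0, 0.992, 0.129, 0.001]
force: [0.4, 0.1, 0.8]
width: 0.778
```

Emit:
{"fn": "jog_arm", "kwargs": {
  "plan": [0,0,0,0,0,0,0,0,0,0,0,0,0,0,0,0,0,0,0,0]
}}

```text
time: 4.85
tool_pos: [0.4593, 0.1954, 0.0052]
orientation: [-0.001, 0.992, 0.129, 0.002]
force: [-0.3, 4.7, 24.3]
width: 0.099
```

Emit:
{"fn": "jog_arm", "kwargs": {
  "plan": [0,0,4,0,0.8,0,0,0,0,0.8,0,0,0,0,0.8,0,0,0,0,0.8,0,0,-4,0,0.8,0,0,-3,0,0.8,0,0,-2,0,0.8,0,0,0,0,0.8,0,0,0,0,0.8]
}}

```text
time: 5.75
tool_pos: [0.4579, 0.1946, -0.0018]
orientation: [0.0, 0.992, 0.129, -0.0]
force: [-0.0, 0.2, -0.4]
width: 0.799
```

Emit:
{"fn": "jog_arm", "kwargs": {
  "plan": [0,0,-1,0,0.8,0,0,0,0,0.8]
}}

```text
time: 5.95
tool_pos: [0.458, 0.1946, -0.0027]
orientation: [-0.0, 0.992, 0.129, 0.0]
force: [-0.5, 1.0, 1.0]
width: 0.8
```

Emit:
{"fn": "jog_arm", "kwargs": {
  "plan": [0,0,-1,0,0.8,0,0,0,0,0.8]
}}

```text
time: 6.15
tool_pos: [0.4579, 0.1946, -0.0038]
orientation: [0.0, 0.992, 0.129, -0.0]
force: [0.7, 0.0, -0.7]
width: 0.798
```

Run:
```python
from h import *
s,c=wrist(); print(s["tool_pos"],s["force"],yaw(s),s["width"]); cv2.imwrite("pics/w4.png",c["color"])
```

```text
[ 0.45793104  0.19460901 -0.00376375] [ 0.6798236   0.03204613 -0.74213113] -75.18663792093794 0.798278204631918
```

View pics/w4.png

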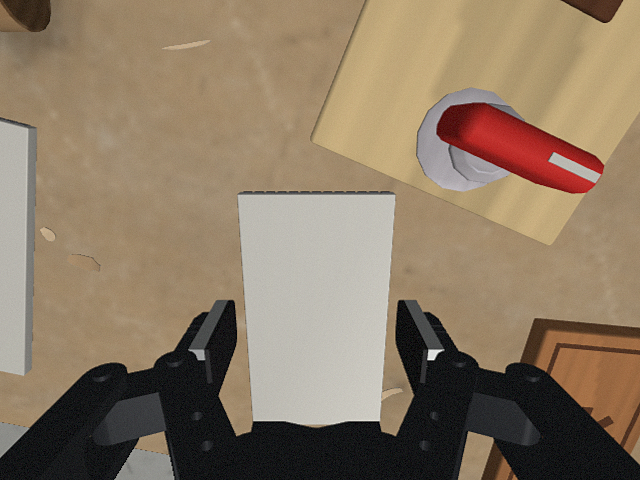

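The sheet lies flat between the fingers, edges at x≈240–394, and no contact yet. I'll lower further, then close.

Emit:
{"fn": "jog_arm", "kwargs": {
  "plan": [0,0,-1.5,0,0.8,0,0,0,0,0.8]
}}

```text
time: 6.4
tool_pos: [0.4579, 0.1946, -0.0054]
orientation: [0.0, 0.992, 0.129, -0.0]
force: [-0.8, -0.9, -0.1]
width: 0.799
```

Emit:
{"fn": "jog_arm", "kwargs": {
  "plan": [0,0,-1,0,0.75,0,0,0,0,0.5,0,0,0,0,0.5,0,0,0,0,0.5]
}}

```text
time: 6.8
tool_pos: [0.458, 0.195, -0.0047]
orientation: [-0.0, 0.992, 0.129, 0.001]
force: [-10.2, -2.0, 46.7]
width: 0.681
```

Emit:
{"fn": "jog_arm", "kwargs": {
  "plan": [0,0,2,0,0.5,0,0,0,0,0.5]
}}

```text
time: 7.0
tool_pos: [0.4581, 0.1947, -0.0039]
orientation: [-0.0, 0.992, 0.129, 0.0]
force: [0.0, -0.2, -0.6]
width: 0.674
```

Emit:
{"fn": "jog_arm", "kwargs": {
  "plan": [0,0,15,0,0.4,0,0,40,0,0.4,0,0,40,0,0.4,0,0,25,0,0.4]
}}

```text
time: 7.4
tool_pos: [0.4584, 0.1948, 0.118]
orientation: [-0.0, 0.992, 0.129, 0.001]
force: [0.8, 0.1, -0.2]
width: 0.674
```

Run:
```python
from h import *
s,c=wrist(); print(s["tool_pos"],s["force"],yaw(s),s["width"]); cv2.imwrite("pics/w5.png",c["color"])
```

```text
[0.45835356 0.19476894 0.11801202] [ 0.84956145  0.14702808 -0.24304462] -75.19561720018798 0.6738506037940791
```

View pics/w5.png

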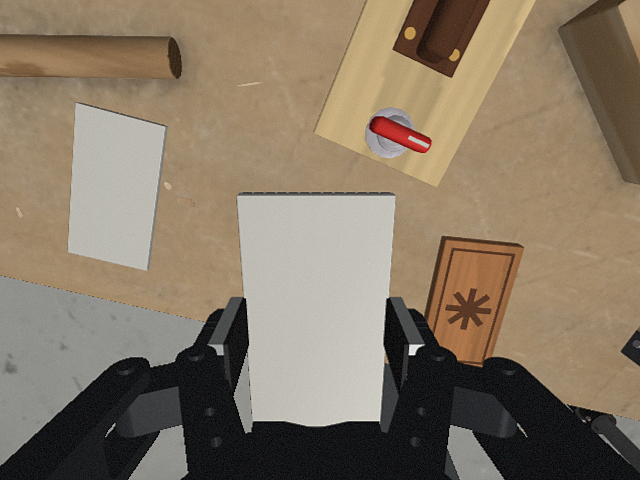

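The sheet is gripped squarely, front edge at about v=193. Next I'll carry it over the case.

Emit:
{"fn": "jog_arm", "kwargs": {
  "plan": [7,-42,0,-2.6,0.4,7,-42,0,-2.6,0.4,7,-42,0,-2.6,0.4,7,-42,0,-2.6,0.4,7,-42,0,-2.6,0.4,7,-42,0,-2.6,0.4,7,-42,0,-2.6,0.4,6,-37.5,0,-2.8,0.4,0,0,0,0,0.4,0,0,0,0,0.4]
}}

```text
time: 8.45
tool_pos: [0.5126, -0.1376, 0.1152]
orientation: [-0.0, 0.999, -0.055, -0.0]
force: [-0.1, 0.3, -1.3]
width: 0.673
```

```bash
cat >> h.py <<'E'
def held(c,s,uv,dz):
    "pixel -> tool frame (mm): along tool x, tool y, on plane dz above the TCP"
    P=p2w(c,uv,s["tool_pos"][2]+dz)-s["tool_pos"]
    q=s["orientation"]; return (Ro.from_quat(np.r_[q[1:],q[0]]).inv().apply(P)*1e3).round(1)
E
python3 - <<'E'
from h import *
s,c=wrist(); print(s["tool_pos"]*1e3,s["force"],yaw(s),s["width"]); cv2.imwrite("pics/w6.png",c["color"])
print(held(c,s,[(238,195),(394,195)],.0097))
E
```

```text
[ 512.64765899 -137.56524302  115.21194226] [-0.07142896  0.32867731 -1.32087104] -96.27544377084456 0.6726324728687006
[[ 54.4 -29.6  -9.7]
 [ 54.3  28.7  -9.7]]
```

Emit:
{"fn": "jog_arm", "kwargs": {
  "plan": [1,0.8,-20,0,0.4,0,0,-20,0,0.4,0,0,-15,0,0.4,0,0,-15,0,0.4,0,0,-15,0,0.4,0,0,-10,0,0.4,0,0,-8,0,0.4,0,0,-4,0,0.4,0,0,0,0,0.4]
}}

```text
time: 9.4
tool_pos: [0.5139, -0.1358, 0.0086]
orientation: [-0.0, 0.999, -0.054, -0.0]
force: [0.1, -0.2, 0.5]
width: 0.674
```

Run:
```python
from h import *
s,c=wrist(); print(s["tool_pos"]*1e3,s["force"],s["wrist_torque"],yaw(s),s["width"]); cv2.imwrite("pics/w7.png",c["color"])
```

```text
[ 513.8856562  -135.81912813    8.57387443] [ 0.13185528 -0.2108168   0.47537893] [-0.00034142  0.01361125 -0.01591216] -96.1665773996575 0.6742558004703495
```

View pics/w7.png

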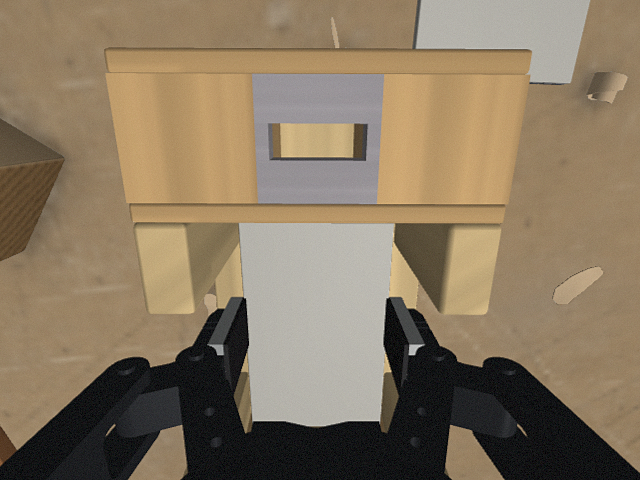

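The sheet is inside the case, between the corner posts (x≈240 and 394), with no contact. I'll lower it and release.

Emit:
{"fn": "jog_arm", "kwargs": {
  "plan": [0,0,-2.5,0,0.4,0,0,-2,0,0.4,0,0,0,0,0.4,0,0,0,0,0.72,0,0,0,0,0.78,0,0,0,0,0.78,0,0,20,0,0.78,0,0,40,0,0.78,0,0,40,0,0.8,0,0,30,0,0.8,0,0,0,0,0.8]
}}

```text
time: 10.55
tool_pos: [0.5157, -0.1366, 0.1381]
orientation: [0.0, 0.999, -0.054, 0.003]
force: [-0.3, -0.3, -0.4]
width: 0.8
```

Run:
```python
from h import *
s,c=wrist(); print(s["tool_pos"]*1e3,s["force"],yaw(s),s["width"]); cv2.imwrite("pics/w8.png",c["color"])
g=cv2.cvtColor(c["color"],cv2.COLOR_BGR2HSV)
m=((g[...,1]<25)&(g[...,2]>150)).astype(np.uint8); m=cv2.morphologyEx(m,cv2.MORPH_OPEN,np.ones((5,5)))
for k in cv2.findContours(m,0,2)[0]:
    if cv2.contourArea(k)>4000:
        print(cv2.boundingRect(k)); P=p2w(c,k[:,0].astype(float),.013)[:,:2]*1e3; print(cv2.minAreaRect(P.astype(np.float32)))
```

```text
[ 515.74694684 -136.5544858   138.13430322] [-0.25218411 -0.3244675  -0.38408564] -96.20835065586785 0.7997773083663661
(275, 169, 82, 129)
((511.915283203125, -135.3726806640625), (60.00819396972656, 104.42211151123047), 83.73319244384766)
(366, 0, 96, 106)
((633.1756591796875, -213.37037658691406), (57.6090087890625, 64.10306549072266), 81.67118835449219)
```

Emit:
{"fn": "jog_arm", "kwargs": {
  "plan": [-13,33.5,0,2.5,0.8,-13,33.5,0,2.5,0.8,-14,33.5,0,2.5,0.8,-14,33.5,0,2.5,0.8,-13,33.5,0,2.6,0.8,-13,33.5,0,2.6,0.8,0,0,0,0,0.8,0,0,0,0,0.8]
}}

```text
time: 11.4
tool_pos: [0.4334, 0.0653, 0.1337]
orientation: [0.0, 0.997, 0.079, -0.001]
force: [-0.8, 0.0, -0.1]
width: 0.8
```

Run:
```python
from h import *
s,c=wrist(); print(s["tool_pos"]*1e3,s["force"],yaw(s),s["width"]); cv2.imwrite("pics/w9.png",c["color"])
g=cv2.cvtColor(c["color"],cv2.COLOR_BGR2HSV)
m=((g[...,1]>135)&(g[...,2]>60)).astype(np.uint8); m=cv2.morphologyEx(m,cv2.MORPH_CLOSE,np.ones((9,9)));m=cv2.morphologyEx(m,cv2.MORPH_OPEN,np.ones((7,7)))
for k in cv2.findContours(m,0,2)[0]:
    if cv2.contourArea(k)>4000:
        print(cv2.boundingRect(k)); P=p2w(c,k[:,0].astype(float),.01)[:,:2]*1e3; print(cv2.minAreaRect(P.astype(np.float32)))
```

```text
[433.43731892  65.3150848  133.68918434] [-0.83288359  0.03912041 -0.14630596] -80.9057614563885 0.8003104838226104
(277, 160, 81, 136)
((433.21453857421875, 65.22956848144531), (108.81317901611328, 58.94622039794922), 8.821759223937988)
```

Emit:
{"fn": "jog_arm", "kwargs": {
  "plan": [0,0,-45,0,0.8,0,0,-45,0,0.8,0,0,-30,0,0.8,0,0,-10,0,0.8,0,0,-5.5,0,0.8,0,0,0,0,0.75,0,0,0,0,0.5,0,0,0,0,0.4,0,0,0,0,0.4,0,0,0,0,0.4]
}}

```text
time: 12.45
tool_pos: [0.4346, 0.0647, 0.0002]
orientation: [-0.0, 0.997, 0.078, 0.001]
force: [-3.1, -1.6, 12.2]
width: 0.676
```

Emit:
{"fn": "jog_arm", "kwargs": {
  "plan": [0,0,15,0,0.4,0,0,45,0,0.4,0,0,50,0,0.4,0,0,20,0,0.4,0,0,0,0,0.4,0,0,0,0,0.4]
}}

```text
time: 13.05
tool_pos: [0.4344, 0.0647, 0.1296]
orientation: [-0.0, 0.997, 0.078, 0.001]
force: [1.1, -1.0, -1.9]
width: 0.676
```

```bash
cat >> h.py <<'E'
def front(c,s,dz,lo):
    "front edge of held object along tool x (mm): strongest row gradient in the middle columns"
    g=cv2.cvtColor(c["color"],cv2.COLOR_BGR2LAB).astype(float)[:, 270:360].mean(1); d=np.abs(np.diff(cv2.GaussianBlur(g,(1,5),0),axis=0)).sum(1)
    v=lo+np.argmax(d[lo:260])+.5; return v, held(c,s,[(316,v)],dz)
E
python3 - <<'E'
from h import *
s,c=wrist(); print(s["tool_pos"]*1e3,s["force"],yaw(s),s["width"]); cv2.imwrite("pics/w10.png",c["color"])
print(front(c,s,.012,150))
E
```

```text
[434.35352442  64.66526963 129.64881415] [ 1.12070124 -1.04162956 -1.87348958] -81.02255738243068 0.6755779312985452
(np.float64(194.5), array([[ 55.1,  -0.3, -11.9]]))
```

Emit:
{"fn": "jog_arm", "kwargs": {
  "plan": [13,-33.5,0,-2.5,0.4,13,-33.5,0,-2.5,0.4,13,-33.5,0,-2.5,0.4,13,-33.5,0,-2.5,0.4,13.5,-33.5,0,-2.6,0.4,13.5,-33.5,0,-2.6,0.4,0,0,0,0,0.4,0,0,-20,0,0.4,0,0,0,0,0.4,0,0,0,0,0.4]
}}

```text
time: 14.1
tool_pos: [0.5124, -0.1355, 0.1082]
orientation: [-0.0, 0.999, -0.054, -0.001]
force: [0.2, -0.1, -0.4]
width: 0.672
```

Run:
```python
from h import *
s,c=wrist(); print(s["tool_pos"]*1e3,s["force"],yaw(s),s["width"]); cv2.imwrite("pics/w11.png",c["color"])
print(front(c,s,.0098,180))
```

```text
[ 512.3584672  -135.51784376  108.20059025] [ 0.18509044 -0.05479477 -0.42471985] -96.14186571695679 0.6723498003000119
(np.float64(194.5), array([[54.6, -0.4, -9.9]]))
```

Emit:
{"fn": "jog_arm", "kwargs": {
  "plan": [1,-0.8,-20,0,0.4,0,0,-20,0,0.4,0,0,-15,0,0.4,0,0,-13,0,0.4,0,0,-10,0,0.4,0,0,-8,0,0.4,0,0,-4,0,0.4,0,0,-2,0,0.4,0,0,0,0,0.4,0,0,0,0,0.4]
}}

```text
time: 15.15
tool_pos: [0.514, -0.1369, 0.0171]
orientation: [0.0, 0.999, -0.054, 0.0]
force: [-0.5, -0.5, -1.2]
width: 0.675
```

Emit:
{"fn": "jog_arm", "kwargs": {
  "plan": [0,0,-2,0,0.4,0,0,-1,0,0.4,0,0,0,0,0.4,0,0,0,0,0.72,0,0,0,0,0.78,0,0,0,0,0.78,0,0,20,0,0.78,0,0,45,0,0.78,0,0,45,0,0.8,0,0,26,0,0.8,0,0,0,0,0.8,0,0,0,0,0.8]
}}

```text
time: 16.35
tool_pos: [0.514, -0.1369, 0.15]
orientation: [0.0, 0.999, -0.054, 0.0]
force: [0.2, 0.4, -0.8]
width: 0.798
```

Run:
```python
from h import *
s,c=wrist(); print(s["tool_pos"]*1e3,s["force"],yaw(s),s["width"]); cv2.imwrite("pics/w12.png",c["color"])
g=cv2.cvtColor(c["color"],cv2.COLOR_BGR2HSV)
m=((g[...,1]>135)&(g[...,2]>60)).astype(np.uint8); m=cv2.morphologyEx(m,cv2.MORPH_CLOSE,np.ones((9,9)));m=cv2.morphologyEx(m,cv2.MORPH_OPEN,np.ones((7,7)))
for k in cv2.findContours(m,0,2)[0]:
    if cv2.contourArea(k)>4000:
        print(cv2.boundingRect(k)); P=p2w(c,k[:,0].astype(float),.023)[:,:2]*1e3; print(cv2.minAreaRect(P.astype(np.float32)))
```

```text
[ 513.97442626 -136.94612397  149.9570646 ] [ 0.19136662  0.35252083 -0.83348085] -96.19341438521003 0.7978677763513797
(560, 176, 80, 131)
((475.8147277832031, -372.89752197265625), (59.078243255615234, 103.80239868164062), 73.43868255615234)
(277, 163, 79, 133)
((511.9464416503906, -136.2748260498047), (58.97724533081055, 107.85250854492188), 83.76641082763672)
```

Emit:
{"fn": "jog_arm", "kwargs": {
  "plan": [-5,43,0,0.5,0.8,-5,43,0,0.5,0.8,-5,43,0,0.5,0.8,-5,43,0,0.5,0.8,-5,43,0,0.5,0.8,-5,43,0,0.5,0.8,-5,43,0,0.5,0.8,-5,43,0,0.5,0.8,-5,43,0,0.5,0.8,-5,43,0,0.5,0.8,-5,43,0,0.5,0.8,-5,7,0,0.6,0.8]
}}

```text
time: 17.6
tool_pos: [0.4518, 0.3481, 0.1482]
orientation: [-0.001, 1.0, 0.002, -0.001]
force: [-0.5, -0.2, 0.1]
width: 0.801
```

Emit:
{"fn": "jog_arm", "kwargs": {
  "plan": [0,0,0,0,0.8,0,0,0,0,0.8]
}}

```text
time: 17.8
tool_pos: [0.4539, 0.3417, 0.1488]
orientation: [0.001, 1.0, -0.001, -0.001]
force: [0.5, 0.1, 0.2]
width: 0.803
```

Run:
```python
from h import *
s,c=wrist(); print(s["tool_pos"]*1e3,s["force"],yaw(s),s["width"]); cv2.imwrite("pics/w13.png",c["color"])
g=cv2.cvtColor(c["color"],cv2.COLOR_BGR2HSV)
m=((g[...,1]<25)&(g[...,2]>180)).astype(np.uint8); m=cv2.morphologyEx(m,cv2.MORPH_OPEN,np.ones((5,5)))
for k in cv2.findContours(m,0,2)[0]:
    if cv2.contourArea(k)>4000:
        print(cv2.boundingRect(k)); P=p2w(c,k[:,0].astype(float),.005)[:,:2]*1e3; print(cv2.minAreaRect(P.astype(np.float32)))
```

```text
[453.94177384 341.68571863 148.79795798] [0.45647952 0.14345564 0.15831488] -90.14094168825746 0.8032340821137491
(275, 159, 76, 127)
((452.86688232421875, 344.4312438964844), (59.41861343383789, 108.1563491821289), 89.90467071533203)
```

Emit:
{"fn": "jog_arm", "kwargs": {
  "plan": [-1,1,-45,0,0.8,0,0,-45,0,0.8,0,0,-35,0,0.8,0,0,-15,0,0.8,0,0,-8,0,0.8,0,0,-4,0,0.78,0,0,0,0,0.78,0,0,0,0,0.78]
}}

```text
time: 18.65
tool_pos: [0.4536, 0.3445, -0.001]
orientation: [-0.001, 1.0, -0.001, 0.001]
force: [-0.3, 0.4, 0.3]
width: 0.778
```

Emit:
{"fn": "jog_arm", "kwargs": {
  "plan": [0,0,-3,0,0.78,0,0,0,0,0.73,0,0,0,0,0.5,0,0,0,0,0.5,0,0,0,0,0.5,0,0,0,0,0.4]
}}

```text
time: 19.25
tool_pos: [0.4532, 0.3443, -0.0043]
orientation: [-0.0, 1.0, -0.001, 0.0]
force: [-3.0, -3.1, 15.5]
width: 0.678
```

Emit:
{"fn": "jog_arm", "kwargs": {
  "plan": [0,0,15,0,0.4,0,0,45,0,0.4,0,0,45,0,0.4,0,0,20,0,0.4,0,0,0,0,0.4,0,0,0,0,0.4]
}}

```text
time: 19.85
tool_pos: [0.453, 0.3441, 0.1205]
orientation: [-0.0, 1.0, -0.001, 0.0]
force: [0.0, -0.7, -1.6]
width: 0.678
```

Run:
```python
from h import *
s,c=wrist(); print(s["tool_pos"]*1e3,s["force"],yaw(s),s["width"]); cv2.imwrite("pics/w14.png",c["color"])
print(front(c,s,.0095,180))
```

```text
[453.03256887 344.12533276 120.46121151] [ 0.03862652 -0.65209804 -1.5666653 ] -90.09295769124907 0.6780510208260383
(np.float64(194.5), array([[54.5, -0.4, -9.5]]))
```

Emit:
{"fn": "jog_arm", "kwargs": {
  "plan": [5,-40,0,-0.5,0.4,5,-40,0,-0.5,0.4,5,-40,0,-0.5,0.4,5,-40,0,-0.5,0.4,5,-40,0,-0.5,0.4,5,-40,0,-0.5,0.4,5,-40,0,-0.5,0.4,5,-40,0,-0.5,0.4,5,-40,0,-0.5,0.4,5,-40,0,-0.5,0.4,5,-40,0,-0.5,0.4,6,-41,0,-0.6,0.4]
}}

```text
time: 21.1
tool_pos: [0.5132, -0.1383, 0.1187]
orientation: [-0.0, 0.999, -0.054, -0.001]
force: [0.6, 0.4, -0.1]
width: 0.674
```

Emit:
{"fn": "jog_arm", "kwargs": {
  "plan": [0,0,-20,0,0.4,0,0,0,0,0.4,0,0,0,0,0.4]
}}

```text
time: 21.4
tool_pos: [0.5133, -0.1359, 0.0992]
orientation: [-0.0, 0.999, -0.053, -0.001]
force: [0.8, 0.9, 0.7]
width: 0.677
```

Run:
```python
from h import *
s,c=wrist(); print(s["tool_pos"]*1e3,s["force"],yaw(s),s["width"]); cv2.imwrite("pics/w15.png",c["color"])
print(front(c,s,.0095,180))
```

```text
[ 513.3104887  -135.93837667   99.15180726] [0.77727023 0.90065335 0.74551414] -96.12910383978327 0.6765716856973681
(np.float64(194.5), array([[54.5, -0.4, -9.6]]))
```

Emit:
{"fn": "jog_arm", "kwargs": {
  "plan": [0.5,-0.5,-20,0,0.4,0,0,-18,0,0.4,0,0,-15,0,0.4,0,0,-12,0,0.4,0,0,-8,0,0.4,0,0,-3,0,0.4,0,0,0,0,0.4,0,0,0,0,0.4]
}}

```text
time: 22.25
tool_pos: [0.5147, -0.1374, 0.0243]
orientation: [0.0, 0.999, -0.054, 0.0]
force: [-1.2, 0.5, 0.4]
width: 0.671
```

Emit:
{"fn": "jog_arm", "kwargs": {
  "plan": [0,0,-3,0,0.4,0,0,-2,0,0.4,0,0,0,0,0.4,0,0,0,0,0.72,0,0,0,0,0.78,0,0,0,0,0.78,0,0,20,0,0.78,0,0,45,0,0.78,0,0,45,0,0.8,0,0,20,0,0.8,0,0,0,0,0.8,0,0,0,0,0.8]
}}

```text
time: 23.45
tool_pos: [0.5144, -0.1374, 0.1488]
orientation: [0.0, 0.999, -0.054, 0.0]
force: [-0.2, -0.9, -0.6]
width: 0.802
```

```bash
cat > w.py <<'E'
from h import *
def white(c,z):
    g=cv2.cvtColor(c["color"],cv2.COLOR_BGR2HSV)
    m=((g[...,1]<25)&(g[...,2]>150)).astype(np.uint8); m=cv2.morphologyEx(m,cv2.MORPH_OPEN,np.ones((5,5)))
    for k in cv2.findContours(m,0,2)[0]:
        if cv2.contourArea(k)>4000:
            print(cv2.boundingRect(k)); P=p2w(c,k[:,0].astype(float),z)[:,:2]*1e3; print(cv2.minAreaRect(P.astype(np.float32)))
def brown(c,z):
    g=cv2.cvtColor(c["color"],cv2.COLOR_BGR2HSV)
    m=((g[...,1]>135)&(g[...,2]>50)|(g[...,2]<100)&(g[...,1]>90)).astype(np.uint8); m=cv2.morphologyEx(m,cv2.MORPH_CLOSE,np.ones((9,9)));m=cv2.morphologyEx(m,cv2.MORPH_OPEN,np.ones((7,7)))
    for k in cv2.findContours(m,0,2)[0]:
        if cv2.contourArea(k)>4000:
            print(cv2.boundingRect(k)); P=p2w(c,k[:,0].astype(float),z)[:,:2]*1e3; print(cv2.minAreaRect(P.astype(np.float32)))
E
python3 - <<'E'
from w import *
s,c=wrist(); print(s["tool_pos"]*1e3,s["force"],yaw(s),s["width"]); cv2.imwrite("pics/w16.png",c["color"])
white(c,.028)
E
```

```text
[ 514.37696389 -137.40613512  148.76925364] [-0.23954974 -0.92987273 -0.58679293] -96.1895097187107 0.8018133673391139
(275, 164, 82, 134)
((512.9967041015625, -136.66290283203125), (59.43122100830078, 106.4928207397461), 83.89606475830078)
(363, 0, 92, 104)
((631.4238891601562, -209.83071899414062), (54.62479782104492, 61.33095169067383), 81.77324676513672)
```

Emit:
{"fn": "jog_arm", "kwargs": {
  "plan": [-7,-41,0,-1.7,0.8,-7,-41,0,-1.7,0.8,-7,-41,0,-1.7,0.8,-7,-41,0,-1.7,0.8,-8,-41,0,-1.7,0.8,-8,-42,0,-1.8,0.8,0,0,0,0,0.8,0,0,0,0,0.8]
}}

```text
time: 24.3
tool_pos: [0.4694, -0.3848, 0.1471]
orientation: [-0.001, 0.99, -0.144, -0.001]
force: [-0.2, 0.4, -0.1]
width: 0.801
```

Run:
```python
from w import *
s,c=wrist(); print(s["tool_pos"]*1e3,s["force"],yaw(s),s["width"]); cv2.imwrite("pics/w17.png",c["color"])
brown(c,.01)
```

```text
[ 469.40047733 -384.7890498   147.08169661] [-0.16041142  0.42485502 -0.10836107] -106.58517900218456 0.8009209915057377
(329, 350, 160, 130)
((255.52256774902344, -413.04931640625), (138.22433471679688, 171.46319580078125), 66.31768798828125)
(485, 290, 102, 190)
((248.34153747558594, -539.6013793945312), (85.08938598632812, 246.02772521972656), 89.12411499023438)
(276, 156, 77, 131)
((471.0198974609375, -383.2513427734375), (59.127349853515625, 108.73123168945312), 73.36869049072266)
(441, 111, 60, 162)
((455.943359375, -506.727294921875), (35.1050910949707, 133.29025268554688), 89.9395523071289)
```

Emit:
{"fn": "jog_arm", "kwargs": {
  "plan": [1,0.5,-45,0,0.8,0,0,-45,0,0.8,0,0,-35,0,0.8,0,0,-15,0,0.8,0,0,-9,0,0.8,0,0,0,0,0.75,0,0,0,0,0.5,0,0,0,0,0.4,0,0,0,0,0.4,0,0,0,0,0.4]
}}

```text
time: 25.35
tool_pos: [0.4722, -0.3844, 0.0012]
orientation: [0.0, 0.99, -0.143, 0.001]
force: [0.0, 0.9, 10.3]
width: 0.672
```

Emit:
{"fn": "jog_arm", "kwargs": {
  "plan": [0,0,15,0,0.4,0,0,45,0,0.4,0,0,50,0,0.4,0,0,20,0,0.4,0,0,0,0,0.4,0,0,0,0,0.4]
}}

```text
time: 25.95
tool_pos: [0.4715, -0.384, 0.1307]
orientation: [0.0, 0.99, -0.143, 0.001]
force: [-0.2, 0.7, -1.1]
width: 0.671
```

Run:
```python
from h import *
s,c=wrist(); print(s["tool_pos"]*1e3,s["force"],yaw(s),s["width"]); cv2.imwrite("pics/w18.png",c["color"])
print(front(c,s,.0098,180))
```

```text
[ 471.50269031 -383.95519845  130.73766789] [-0.23439912  0.65124616 -1.11971443] -106.49002286887566 0.6709252281124736
(np.float64(192.5), array([[55.2, -0.5, -9.7]]))
```

Emit:
{"fn": "jog_arm", "kwargs": {
  "plan": [7,41,0,1.7,0.4,7,41,0,1.7,0.4,7,41,0,1.7,0.4,7,41,0,1.7,0.4,7,41,0,1.7,0.4,7,42,0,1.8,0.4,0,0,-20,0,0.4,0,0,0,0,0.4,0,0,0,0,0.4]
}}

```text
time: 26.9
tool_pos: [0.5127, -0.1375, 0.1092]
orientation: [0.0, 0.999, -0.054, -0.001]
force: [0.1, -0.6, -0.6]
width: 0.669
```

Run:
```python
from h import *
s,c=wrist(); print(s["tool_pos"]*1e3,s["force"],yaw(s),s["width"]); cv2.imwrite("pics/w19.png",c["color"])
print(front(c,s,.0098,180))
```

```text
[ 512.69443488 -137.49881246  109.24035404] [ 0.0877774  -0.62197413 -0.60118096] -96.24016027907719 0.6687301412326019
(np.float64(192.5), array([[55.3, -0.4, -9.9]]))
```

Emit:
{"fn": "jog_arm", "kwargs": {
  "plan": [0.5,0.5,-20,0,0.4,0,0,-18,0,0.4,0,0,-15,0,0.4,0,0,-12,0,0.4,0,0,-8,0,0.4,0,0,-3,0,0.4,0,0,0,0,0.4,0,0,0,0,0.4]
}}

```text
time: 27.75
tool_pos: [0.5142, -0.1365, 0.0343]
orientation: [0.0, 0.999, -0.054, 0.0]
force: [0.6, -0.3, -0.7]
width: 0.672
```

Emit:
{"fn": "jog_arm", "kwargs": {
  "plan": [0,0,-3,0,0.4,0,0,-2,0,0.4,0,0,0,0,0.4,0,0,0,0,0.72,0,0,0,0,0.78,0,0,0,0,0.78,0,0,20,0,0.78,0,0,45,0,0.78,0,0,45,0,0.8,0,0,40,0,0.8,0,0,0,0,0.8,0,0,0,0,0.8]
}}

```text
time: 28.95
tool_pos: [0.5142, -0.1365, 0.1794]
orientation: [0.0, 0.999, -0.054, 0.001]
force: [0.4, 0.0, -1.2]
width: 0.799
```

Run:
```python
from w import *
s,c=wrist(); print(s["tool_pos"]*1e3,s["force"],yaw(s),s["width"]); cv2.imwrite("pics/w20.png",c["color"])
brown(c,.038)
```

```text
[ 514.18457648 -136.47816321  179.43070142] [ 0.44523948  0.04434102 -1.23419007] -96.19218399512212 0.7993410025165026
(0, 364, 127, 116)
((334.68853759765625, 142.23516845703125), (43.913475036621094, 210.2513427734375), 38.82494354248047)
(128, 305, 512, 175)
((330.4887390136719, -196.6876220703125), (524.6070556640625, 206.2020721435547), 83.76734161376953)
(278, 159, 83, 129)
((513.030517578125, -137.16162109375), (65.07064819335938, 110.63235473632812), 82.03715515136719)
```

View pics/w20.png

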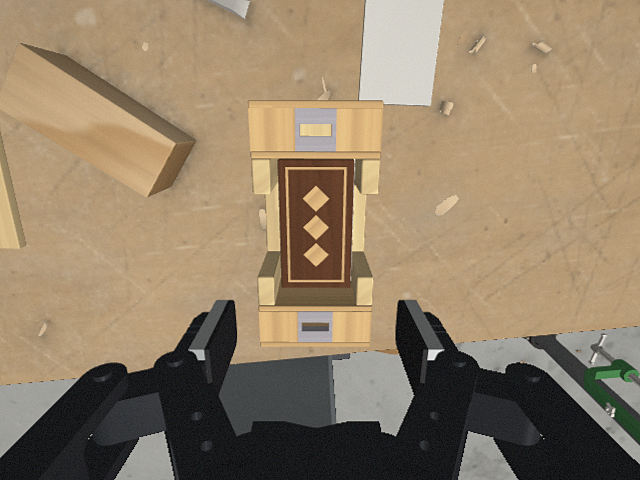

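Emit:
{"fn": "jog_arm", "kwargs": {
  "plan": [13,37,4,-0.4,0.8,13,37,4,-0.3,0.8,13,37,4,-0.3,0.8,13,37,4,-0.3,0.8,13,36,4,-0.3,0.8,13,36,4,-0.3,0.8,13,36,4,-0.4,0.8,13,36,2,-0.4,0.8,0,0,0,0,0.8,0,0,0,0,0.8]
}}

```text
time: 30.0
tool_pos: [0.6172, 0.1563, 0.2068]
orientation: [0.0, 0.997, -0.077, -0.001]
force: [0.6, 0.8, -0.3]
width: 0.802
```

Run:
```python
from h import *
s,c=wrist(); print(s["tool_pos"]*1e3,s["force"],yaw(s),s["width"]); cv2.imwrite("pics/w21.png",c["color"])
```

```text
[617.24280434 156.30386384 206.78552933] [ 0.57157164  0.81659054 -0.26525522] -98.79536139864565 0.801845035690963
```

View pics/w21.png

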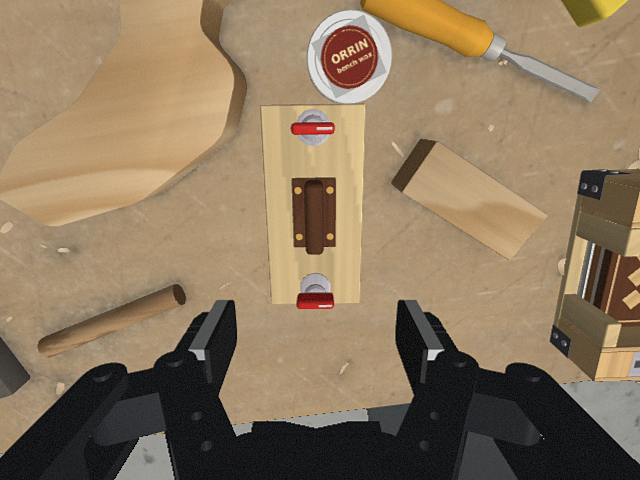

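Panel_a lies flat in the case on its sheet. The lid's corners are at (262,105), (365,105), (359,304) and (273,303), its wings at (313,128) and (315,303), and the wax tin is close to its far end.

Run:
```python
from h import *
s,c=wrist(); print(s["tool_pos"]*1e3)
print(rect(c,[(262,105),(365,105),(359,304),(273,303)],.023))
P=p2w(c,[(313,128),(315.5,300)],.0615); d=P[0]-P[1]; print(P.round(4).tolist(),P.mean(0),np.linalg.norm(d),np.degrees(np.arctan2(d[1],d[0])))
P=p2w(c,[(314,183),(314,251)],.049); d=P[0]-P[1]; print(P.round(4).tolist(),P.mean(0),np.linalg.norm(d),np.degrees(np.arctan2(d[1],d[0])))
```

```text
[617.32891721 155.04417938 207.16046043]
(array([616.9, 156.4]), array([ 87.8, 190.6]), 171.7)
[[0.6926, 0.1458, 0.0615], [0.5473, 0.1668, 0.0615]] [0.61997408 0.15627864 0.0615    ] 0.14677153067385942 -8.206224738021803
[[0.6489, 0.152, 0.049], [0.589, 0.1615, 0.049]] [0.6189552  0.15677673 0.049     ] 0.060561734673789835 -9.028404383410741
```

Emit:
{"fn": "jog_arm", "kwargs": {
  "plan": [0,1,-45,0.2,0.5,0,0,-45,0,0.5,0,0,-45,0,0.5,0,0,-30,0,0.5,0,0,-12,0,0.5,0,0,-4,0,0.5,0,0,0,0,0.5,0,0,0,0,0.5]
}}

```text
time: 30.9
tool_pos: [0.6189, 0.1566, 0.0294]
orientation: [-0.0, 0.997, -0.076, 0.001]
force: [-0.1, -0.4, 0.8]
width: 0.5
```

Emit:
{"fn": "jog_arm", "kwargs": {
  "plan": [0,0,0,0,0,0,0,0,0,0,0,0,0,0,0,0,0,0,0,0,0,0,0,0,0,0,0,0,0,0]
}}

```text
time: 31.5
tool_pos: [0.6185, 0.1568, 0.0288]
orientation: [-0.0, 0.997, -0.076, 0.001]
force: [-1.8, -0.0, 8.6]
width: 0.17
```

Emit:
{"fn": "jog_arm", "kwargs": {
  "plan": [0,0,5,0,0,0,0,10,0,0,0,0,30,0,0,0,0,45,0,0,0,0,40,0,0,0,0,0,0,0,0,0,0,0,0,0,0,0,0,0]
}}

```text
time: 32.3
tool_pos: [0.6172, 0.1564, 0.1568]
orientation: [0.0, 0.997, -0.076, -0.001]
force: [-0.1, -0.8, -3.6]
width: 0.171
```

Emit:
{"fn": "jog_arm", "kwargs": {
  "plan": [-13,-36.5,0,0.3,0,-13,-36.5,0,0.3,0,-13,-36.5,0,0.3,0,-13,-36.5,0,0.3,0,-13,-36.5,0,0.3,0,-13,-36.5,0,0.3,0,-13,-36.5,0,0.3,0,-14,-37,0,0.2,0,0,0,0,0,0,0,0,0,0,0]
}}

```text
time: 33.3
tool_pos: [0.5121, -0.1365, 0.1568]
orientation: [-0.0, 0.998, -0.057, -0.001]
force: [0.6, 0.8, -2.8]
width: 0.173
```

Run:
```python
from h import *
s,c=wrist(); print(s["tool_pos"]*1e3,s["force"],s["wrist_torque"],yaw(s),s["width"]); cv2.imwrite("pics/w22.png",c["color"])
```

```text
[ 512.12793806 -136.48751336  156.79867398] [ 0.63518642  0.83498112 -2.77195905] [ 0.06782674 -0.03213493  0.03646643] -96.49368464440631 0.17325264569482968
```

View pics/w22.png

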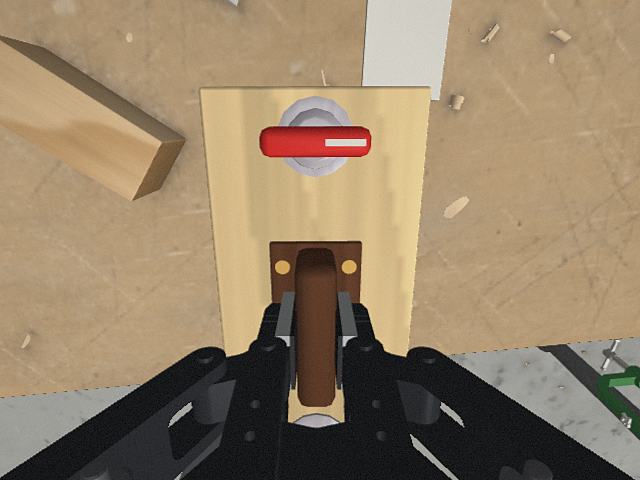

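The held lid's far corners are at (200,88) and (431,88), with the wing top at about (316,140). I'll compute its offset in the grip.

Run:
```python
from h import *
s,c=wrist(); print(s["tool_pos"]*1e3,yaw(s))
print(held(c,s,[(200,87.5),(431,87),(223,352),(411,352)],-.0058).tolist(),held(c,s,[(316,140),(260,140),(371,140)],.030).tolist(), held(c,s,[(316,98),(316,174)],-.002).tolist())
print(held(c,s,[(299,250),(337,250)],.020).tolist())
```

```text
[ 512.62989389 -135.45183483  156.94807351] -96.39278564389338
[[92.9, -44.7, 5.7], [92.9, 43.4, 5.6], [-25.4, -45.5, 5.9], [-25.5, 45.5, 5.8]] [[75.1, -0.4, -30.1], [75.1, -17.3, -30.1], [75.1, 16.2, -30.1]] [[88.8, -0.4, 1.9], [60.6, -0.4, 1.9]]
[[36.2, -6.6, -20.0], [36.2, 7.1, -20.1]]
```

Emit:
{"fn": "jog_arm", "kwargs": {
  "plan": [2,-0.5,-20,0.2,0,0,0,-17,0,0,0,0,-10,0,0,0,0,0,0,0,0,0,0,0,0]
}}

```text
time: 33.9
tool_pos: [0.5152, -0.1359, 0.111]
orientation: [-0.0, 0.999, -0.054, -0.0]
force: [0.0, 0.5, -2.5]
width: 0.173
```

```bash
cat >> h.py <<'E'
def avg(n=6):
    L=[]
    for i in range(n):
        bot.camera("wrist"); s=bot.get_state(); L.append(np.r_[s["tool_pos"]*1e3,yaw(s),s["force"],s["width"]])
    return np.mean(L,0).round(2), np.std(L,0).round(2)
E
python3 - <<'E'
from h import *
print(*avg())
s,c=wrist(); cv2.imwrite("pics/w23.png",c["color"])
E
```

```text
[ 5.1530e+02 -1.3632e+02  1.1139e+02 -9.6180e+01 -2.4000e-01 -3.0000e-02
 -3.1800e+00  1.7000e-01] [0.09 0.12 0.08 0.01 0.43 0.4  0.67 0.  ]
```

View pics/w23.png

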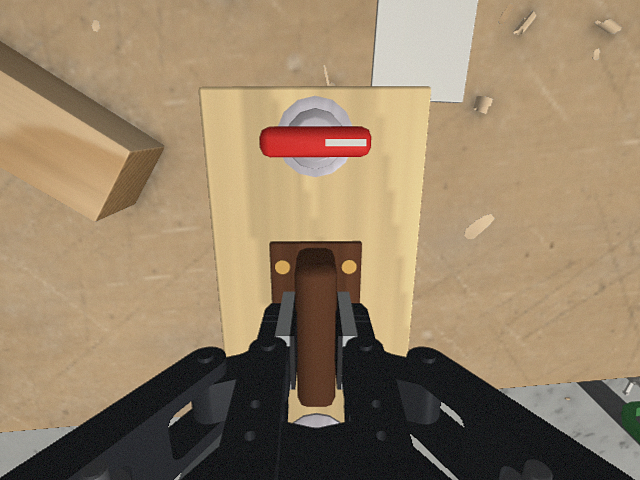

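The wing, lid and case are aligned, though the board hides the case. I'll descend slowly with force checks.

Emit:
{"fn": "jog_arm", "kwargs": {
  "plan": [-0.8,-0.5,-7,0,0,0,0,-4,0,0,0,0,-3,0,0,0,0,-3,0,0,0,0,0,0,0,0,0,0,0,0]
}}

```text
time: 34.85
tool_pos: [0.5142, -0.1369, 0.0938]
orientation: [-0.0, 0.999, -0.054, -0.0]
force: [-0.0, -0.2, -2.8]
width: 0.169
```

Emit:
{"fn": "jog_arm", "kwargs": {
  "plan": [0,0,-3,0,0,0,0,-2,0,0,0,0,0,0,0]
}}

```text
time: 35.15
tool_pos: [0.514, -0.1368, 0.0885]
orientation: [-0.0, 0.999, -0.054, -0.0]
force: [-0.1, 0.5, -3.2]
width: 0.173
```

Cleats are in with no contact. I'll continue to the rim.

Emit:
{"fn": "jog_arm", "kwargs": {
  "plan": [0,0,-2,0,0,0,0,-2,0,0,0,0,-1,0,0,0,0,0,0,0]
}}

```text
time: 35.55
tool_pos: [0.514, -0.1368, 0.0836]
orientation: [-0.0, 0.999, -0.054, -0.0]
force: [-0.5, -0.5, -3.0]
width: 0.171
```

Emit:
{"fn": "jog_arm", "kwargs": {
  "plan": [0,0,-1,0,0,0,0,0,0,0,0,0,0,0,0]
}}

```text
time: 35.85
tool_pos: [0.5142, -0.1368, 0.0829]
orientation: [-0.0, 0.999, -0.054, 0.0]
force: [-0.5, 1.7, 2.5]
width: 0.174
```

Emit:
{"fn": "jog_arm", "kwargs": {
  "plan": [0,0,0,0,0.4,0,0,0,0,0.4,0,0,0,0,0.4,0,0,0,0,0.4,0,0,20,0,0.4,0,0,40,0,0.4,0,0,40,0,0.4,0,0,20,0,0.4,0,0,0,0,0.4,0,0,0,0,0.4]
}}

```text
time: 36.85
tool_pos: [0.5141, -0.1369, 0.2027]
orientation: [0.0, 0.999, -0.054, 0.0]
force: [-0.6, 0.1, -0.5]
width: 0.4
```

Run:
```python
from h import *
print(*avg(4)); print(bot.get_state()["qpos"].round(2))
s,c=wrist(); cv2.imwrite("pics/w24.png",c["color"])
```

```text
[ 5.1368e+02 -1.3679e+02  2.0185e+02 -9.6190e+01 -1.3000e-01 -2.4000e-01
 -1.5000e-01  4.0000e-01] [0.04 0.04 0.14 0.   0.21 0.37 0.67 0.  ]
[ 0.27  0.41 -0.16  1.87  0.09  0.87 -1.61]
```

View pics/w24.png

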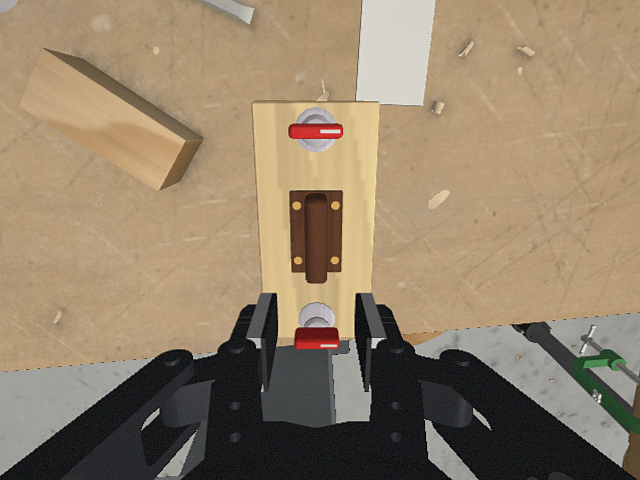

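The lid sits square on the case, with wings at (316,131) and (316,330). I'll compute the wing a position and rotate over it.

Run:
```python
from h import *
s,c=wrist(); print(p2w(c,[(316,130),(317,331)],.114).round(4).tolist(), rect(c,[(252,102),(380,102),(372,337),(262,337)],.077))
```

```text
[[0.589, -0.1445, 0.114], [0.4482, -0.1299, 0.114]] (array([ 512.9, -136.6]), array([ 94.6, 188.9]), 173.8)
```

Emit:
{"fn": "jog_arm", "kwargs": {
  "plan": [7.5,-1,0,8.2,0.4,7.5,-1,0,8.2,0.4,7.5,-1,0,8.2,0.4,7.5,-1,0,8.2,0.4,7.5,-1,0,8.2,0.4,7.5,-1,0,8.2,0.4,7.5,-1,0,8.2,0.4,7.5,-1,0,8.2,0.4,7.5,0,0,8.2,0.4,7,0,0,8.2,0.4,0,0,0,8,0.4,0,0,0,0,0.4]
}}

```text
time: 38.35
tool_pos: [0.5885, -0.145, 0.2021]
orientation: [-0.001, 0.743, 0.669, -0.0]
force: [-0.2, 0.1, 0.3]
width: 0.401
```

Run:
```python
from h import *
print(*avg(4)); print(bot.get_state()["qpos"].round(2))
s,c=wrist(); cv2.imwrite("pics/w25.png",c["color"])
g=cv2.cvtColor(c["color"],cv2.COLOR_BGR2HSV)
m=(((g[...,0]<8)|(g[...,0]>172))&(g[...,1]>180)&(g[...,2]>90)).astype(np.uint8)
for k in cv2.findContours(m,0,2)[0]:
    if cv2.contourArea(k)>200: print(cv2.boundingRect(k),p2w(c,[cv2.minAreaRect(k)[0]],.113)*1e3,cv2.minAreaRect(k))
```

```text
[ 5.8843e+02 -1.4498e+02  2.0247e+02 -6.4100e+00 -1.0000e-02  1.0000e-01
  2.1000e-01  4.0000e-01] [0.02 0.04 0.17 0.03 0.31 0.1  0.69 0.  ]
[ 0.5   0.57 -0.52  1.66  0.32  1.   -0.24]
(83, 218, 30, 51) [[ 441.2305775  -126.40339164  113.        ]] ((97.60810089111328, 243.14866638183594), (49.81289291381836, 24.49544906616211), 80.53767395019531)
(309, 216, 12, 51) [[ 588.43947064 -141.471592    113.        ]] ((314.5, 241.0), (50.0, 11.0), 90.0)
```

Emit:
{"fn": "jog_arm", "kwargs": {
  "plan": [0,0.5,-40,0.2,0.4,0,0,-35,0,0.4,0,0,-18,0,0.4,0,0,-8,0,0.4,0,0,0,0,0.4,0,0,0,0,0,0,0,0,0,0,0,0,0,0,0,0,0,0,0,0]
}}

```text
time: 39.5
tool_pos: [0.5893, -0.1445, 0.1026]
orientation: [0.001, 0.743, 0.669, 0.0]
force: [2.3, -0.7, 1.7]
width: 0.084
```

Emit:
{"fn": "jog_arm", "kwargs": {
  "plan": [0,0,-4,0,0,0,0,-4,0,0,0,0,-3,0,0,0,0,0,0,0]
}}

```text
time: 39.9
tool_pos: [0.5893, -0.1445, 0.0909]
orientation: [0.001, 0.743, 0.669, 0.0]
force: [1.6, -0.4, 9.8]
width: 0.084
```

Emit:
{"fn": "jog_arm", "kwargs": {
  "plan": [0,0,0,-4,0,0,0,0,-8,0,0,0,0,-8,0,0,0,0,-8,0,0,0,0,-8,0,0,0,0,-8,0,0,0,0,-8,0,0,0,0,-8,0,0,0,0,-8,0,0,0,0,-8,0,0,0,0,-8,0,0,0,0,-4,0]
}}

```text
time: 41.1
tool_pos: [0.5894, -0.1447, 0.0912]
orientation: [0.0, 0.999, -0.038, 0.001]
force: [1.6, -1.9, 8.5]
width: 0.084
```

Run:
```python
from h import *
print(*avg(3)); print(bot.get_state()["wrist_torque"].round(3))
```

```text
[ 5.8934e+02 -1.4461e+02  9.1210e+01 -9.4220e+01  1.5500e+00 -1.2000e+00
  9.4500e+00  8.0000e-02] [0.01 0.02 0.03 0.19 0.69 0.44 0.2  0.  ]
[-0.286 -0.392 -0.059]
```

Emit:
{"fn": "jog_arm", "kwargs": {
  "plan": [0,0,0,0,0.4,0,0,0,0,0.4,0,0,0,0,0.4,0,0,20,0,0.4,0,0,40,0,0.4,0,0,40,0,0.4,0,0,10,0,0.4,0,0,0,0,0.4]
}}

```text
time: 42.05
tool_pos: [0.5892, -0.1445, 0.2022]
orientation: [0.0, 0.999, -0.035, 0.001]
force: [0.4, -0.4, -0.3]
width: 0.401
```

Emit:
{"fn": "jog_arm", "kwargs": {
  "plan": [-14,1.5,0,8,0.4,-14,1.5,0,8,0.4,-14,1.5,0,8,0.4,-14,1.5,0,8,0.4,-14,1.5,0,8,0.4,-14,1.5,0,8,0.4,-14,1.5,0,8,0.4,-14,1.5,0,8,0.4,-14,1.5,0,8,0.4,-14,1.5,0,8,0.4,-11,1.4,0,8,0.4,0,0,0,0,0.4]
}}

```text
time: 43.25
tool_pos: [0.436, -0.1279, 0.1997]
orientation: [-0.001, 0.742, 0.67, -0.001]
force: [0.9, -0.6, -0.6]
width: 0.403
```

Run:
```python
from h import *
print(*avg(4))
s,c=wrist(); cv2.imwrite("pics/w26.png",c["color"])
g=cv2.cvtColor(c["color"],cv2.COLOR_BGR2HSV)
m=(((g[...,0]<8)|(g[...,0]>172))&(g[...,1]>180)&(g[...,2]>90)).astype(np.uint8)
for k in cv2.findContours(m,0,2)[0]:
    if cv2.contourArea(k)>200: print(cv2.boundingRect(k),p2w(c,[cv2.minAreaRect(k)[0]],.113)*1e3,cv2.minAreaRect(k))
```

```text
[ 4.3762e+02 -1.2802e+02  2.0017e+02 -6.1900e+00 -5.0000e-02  1.9000e-01
  1.4000e-01  4.0000e-01] [0.39 0.06 0.15 0.03 0.52 0.25 0.63 0.  ]
(562, 407, 45, 18) [[ 636.4993999  -293.87219242  113.        ]] ((584.050048828125, 416.1500549316406), (6.008327007293701, 44.90434265136719), 71.56504821777344)
(500, 231, 59, 19) [[ 581.69157915 -138.65157483  113.        ]] ((529.01904296875, 240.05104064941406), (17.196678161621094, 57.93109130859375), 88.02507019042969)
(310, 219, 13, 51) [[ 438.80933729 -125.91168575  113.        ]] ((316.0, 244.0), (50.0, 12.0), 90.0)
```

View pics/w26.png

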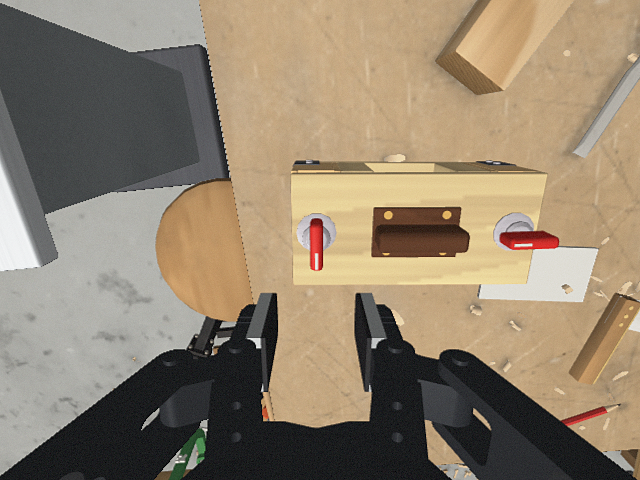

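Stud a is turned along the lid, at (528,240). Wing b is centred at (316,244).

Emit:
{"fn": "jog_arm", "kwargs": {
  "plan": [0.3,0,-40,0,0.4,0,0,-35,0,0.4,0,0,-16,0,0.4,0,0,-8,0,0.4,0,0,0,0,0.4,0,0,0,0,0,0,0,0,0,0,0,0,0,0,0,0,0,0,0,0]
}}

```text
time: 44.4
tool_pos: [0.4383, -0.1281, 0.1024]
orientation: [0.0, 0.743, 0.669, 0.0]
force: [0.0, 0.5, 2.2]
width: 0.083
```

Emit:
{"fn": "jog_arm", "kwargs": {
  "plan": [0,0,-4,0,0,0,0,-4,0,0,0,0,-3,0,0,0,0,0,0,0]
}}

```text
time: 44.8
tool_pos: [0.4383, -0.128, 0.0906]
orientation: [0.0, 0.743, 0.669, 0.0]
force: [-0.9, -0.3, 9.5]
width: 0.084
```

Emit:
{"fn": "jog_arm", "kwargs": {
  "plan": [0,0,0,-4,0,0,0,0,-8,0,0,0,0,-8,0,0,0,0,-8,0,0,0,0,-8,0,0,0,0,-8,0,0,0,0,-8,0,0,0,0,-8,0,0,0,0,-8,0,0,0,0,-8,0,0,0,0,-8,0,0,0,0,-4,0]
}}

```text
time: 46.0
tool_pos: [0.4388, -0.1287, 0.0911]
orientation: [0.001, 0.999, -0.038, 0.001]
force: [1.3, -4.0, 9.6]
width: 0.084
```

Emit:
{"fn": "jog_arm", "kwargs": {
  "plan": [0,0,0,0,0,0,0,0,0,0.4,0,0,0,0,0.4,0,0,0,0,0.4,0,0,20,0,0.4,0,0,40,0,0.4,0,0,40,0,0.4,0,0,20,0,0.4,0,0,0,0,0.4,0,0,0,0,0.4]
}}

```text
time: 47.0
tool_pos: [0.4378, -0.128, 0.2106]
orientation: [0.0, 0.999, -0.035, 0.0]
force: [-0.2, 0.2, 0.3]
width: 0.398
```

Run:
```python
from h import *
print(*avg(3))
s,c=wrist(); t=bot.camera("scene")["color"]
p=w2p(bot.camera("scene"),[[.513,-.137,.09]])[0].astype(int); print(p)
a=cv2.resize(t[p[1]-50:p[1]+50,p[0]-65:p[0]+65],(400,308),interpolation=cv2.INTER_CUBIC)
b=cv2.resize(c["color"],(400,300)); cv2.imwrite("pics/end.png",np.vstack([a,b]))
```

```text
[ 4.3747e+02 -1.2786e+02  2.0990e+02 -9.3980e+01  9.0000e-02  3.0000e-02
  2.6000e-01  4.0000e-01] [0.05 0.01 0.12 0.   0.35 0.54 0.47 0.  ]
[297 242]
```

View pics/end.png

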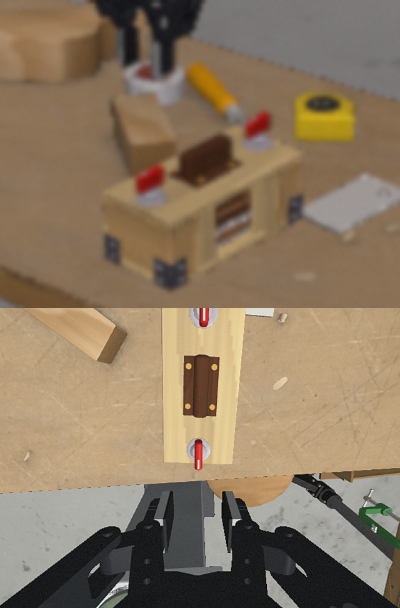

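Both wings lie along the lid. I'll probe their height with shut fingers: a caught wing's top is near 108 mm, a sprung one's at 115.5 mm.

Emit:
{"fn": "jog_arm", "kwargs": {
  "plan": [0,0,0,0,0,0,0,-40,0,0,0,0,-35,0,0,0,0,-17,0,0,0,0,-5,0,0,0,0,-2,0,0,0,0,0,0,0,0,0,0,0,0]
}}

```text
time: 48.1
tool_pos: [0.4385, -0.1281, 0.1126]
orientation: [0.0, 0.999, -0.035, 0.001]
force: [0.2, -0.9, 0.6]
width: 0.001
```

Emit:
{"fn": "jog_arm", "kwargs": {
  "plan": [0,0,-2,0,0,0,0,-1,0,0,0,0,0,0,0]
}}

```text
time: 48.4
tool_pos: [0.438, -0.1279, 0.1089]
orientation: [-0.0, 0.999, -0.035, 0.0]
force: [0.5, -0.3, 0.8]
width: -0.002
```

Emit:
{"fn": "jog_arm", "kwargs": {
  "plan": [0,0,20,0,0,30,-3.3,0,0,0,40,-4.3,0,0,0,40,-4.3,0,0,0,41,-4.3,0,0,0,0,0,0,0,0,0,0,-12,0,0,0,0,-5,0,0,0,0,0,0,0,0,0,0,0,0]
}}

```text
time: 49.4
tool_pos: [0.5884, -0.1442, 0.1118]
orientation: [-0.0, 0.999, -0.035, -0.0]
force: [0.2, 0.2, 0.8]
width: 0.003
```

Emit:
{"fn": "jog_arm", "kwargs": {
  "plan": [0,0,-3,0,0,0,0,0,0,0,0,0,0,0,0]
}}

```text
time: 49.7
tool_pos: [0.5889, -0.1442, 0.1089]
orientation: [-0.0, 0.999, -0.035, 0.0]
force: [-0.2, 0.1, -0.1]
width: -0.001
```

Shut fingers reached 109 mm over both wings without contact, so both studs stay caught. I'll lift away and hand in.

Emit:
{"fn": "jog_arm", "kwargs": {
  "plan": [0,0,30,0,0,0,0,40,0,0,0,0,30,0,0,0,0,0,0,0]
}}

```text
time: 50.1
tool_pos: [0.5907, -0.1446, 0.213]
orientation: [0.0, 0.999, -0.035, 0.003]
force: [1.3, 0.4, -0.4]
width: 0.003
```

```bash
python3 -c "
from cell import bot
print(bot.sign_off())"
```

```text
the job is handed in; nothing more can be done
None
```

The job is handed in, at about 50 s of the 210 s allowed. Two panels were there: panel_a (diamonds) and panel_b (star). They are stacked in the case as sheet, panel_b, sheet, panel_a. The lid is on and both studs are pushed in and turned 88° clockwise. I saw no panel_c; the third sheet stayed on the bench.

**Last checks:**
- **Panels:** panel_a looked flat and centred before the lid went on. Its image fit was within about 1 mm of the case centre, with a loose angle reading.
- **Lid:** it met the rim at the expected height (gripper tip at 82.9 mm). Its outline measured within about 1 mm and 0.1° of the case; the outline's fitted width came out at 94.6 mm instead of 90, from corners read by eye.
- **Studs:** both wings point along the lid. Shut fingers lowered to 109 mm above each wing met no resistance. A wing that had sprung back would stand at about 115 mm, so both stayed caught.

**What went wrong:** my first try at gripping a sheet missed, and the shut fingertips pressed it onto the bench at 24 N. On the second try the fingertips pressed on the bench at about 47 N (wrist limit 120 N). The sheet came through flat.

I kept clear of the tape measure and wax tin, but I did not re-measure their positions at the end.

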